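# Load the carrom score rail

## Robot

A 6-joint arm with a two-finger parallel gripper is mounted at the origin on the work surface. World frame = base frame: x ahead of the robot, y to its left, z up, the work surface at z = 0. Lengths are in m, angles in rad, forces in N, time in s.
With the tool pointing down it reaches from about 0.4 to 0.825 m from the base axis. Payload 7 kg.
Tool frame: the origin (TCP) lies between the finger pads; the fingertips stand 22 mm ahead of it and the grasp point (between the pads) lies 3 mm ahead of it (arm.tip_reach is the distance from the TCP to the fingertips, in m); z points along the fingers, y is the line along which they close (so a half turn about z gives the same grasp; the last joint's range is limited). The gripper opens to 88 mm and grips with 3 to 60 N. Pads are 19 mm wide; open, the fingers measure 130 mm over their backs; the gripper's body (78 mm by 193 mm) begins 47 mm behind the grasp point.
Start: joints at [1.587, 0.359, 0.012, 0, -1.224, -0.288], TCP at [0.181, 0.65, 0.249] pointing down, gripper open.
Joint ranges: [-3.07, 3.07], [-1.43, 2.12], [-1.02, 1.25], [-3.03, 1.67], [-3.05, -0], [-3.03, 3.03]. Speed limits (rad/s): [2.39, 2.39, 3.01, 3.14, 3.14, 3.14].

## Interface

Orientations are given as [roll, pitch, yaw] about the fixed x, y, z axes, in that order (R = Rz(yaw) Ry(pitch) Rx(roll)).
In Python, from station import arm, viewer gives the robot as it stands. The module is installed in compiled form; this text tells all that it offers.
- The arm moves only by the tool apply_moves, never from a script. Its argument "commands" is a list that holds one entry, the list of rows, each a list of 5 numbers: the closure, from -1 (fully open) to 1 (shut), then the shift along the world's x, y, z as a fraction of full scale, then the turn about the world's z as a fraction of full scale. In form: [[[fingers, tx, ty, tz, yaw], ...]]. A call has 1 to 12 rows; each row shifts and turns the commanded pose from where the row before left it; what a row does not reach is not made up. Full scale, the value 1, is 20 cm for a shift and pi rad for a turn. A row lasts 1/10 s, in which the tool goes at most 50 mm and 8.59 degrees, less where a joint would pass 70% of its speed; a pose out of reach is approached as far as the arm can. A call with a number of a shift or a turn outside -1 to 1 is refused whole. A call with a gripper value outside its range is refused whole. The fingers move at their own pace and stop on an object; "force" is the grip in N (left out, the last holds). Time passes only in rows, so rows that do not move let the fingers close. It gives the time, the measured TCP pose, the force, the opening and the grip force at its end, in the units of the state.
- arm.get_state(): the state, without advancing time (a new reading comes with each control period).
- viewer.grab_frame(name): name is "scene" or "top" or "wrist"; returns a dict with "image" (384x512x3 uint8, blue, green, red), "mtx" (3x3 intrinsics, pixels), "rvec" (rotation vector, rad) and "tvec" (3), from world to camera coordinates, as OpenCV has them. Camera axes: x right, y down, z forward; pixel columns grow to the right and rows downward; lengths in m; the calibration is good to about 2 mm. A picture is of the moment at which its call begins. There is no depth.
- arm.job_done(): hands the job in; it is judged then, once.
The state is a dict: "t": time; "q": joint angles; "qd": joint speeds; "joint_efforts": joint torques, N m; "eef_pos": TCP position; "ee_rot": TCP orientation; "force": force on the tool from outside, world axes, zero at the start; "moment": the same for the moment, N m; "width": finger opening in m; "gripper_force": force on a finger pad.
Only numpy, scipy, OpenCV 4.12 (cv2) and the standard library are available. Lean on these libraries where they do the work, as an engineer would, in place of code of your own. Each camera call takes 0.05 s, during which the arm holds its last target. There are 200 camera calls.

## Task

Load the score rail for the next match: thread the small wooden tally block onto the steel rod first, then the large one, and finally push the end cap, mouth first, onto the rod's tip, so that everything is fully home with no gaps between the upright, the blocks and the cap. Feel your way on gently and do not force anything, and leave the candy jar, the steel plate and the striker where they are.

Things in the scene. Friction and masses are not known exactly. Their poses are not given: they have to be found in the camera images.
- stand: Score rail, fixed on the table: base 120 mm (x), 14 mm high, from y = -85 to 75 mm, and a plywood upright 100 mm wide (x), 22 mm thick, top 115 mm above the table, with a level steel rod on its working face. Origin: on the table below the middle of that face; z up, x along the face, y into the upright (the way things are pushed on). Things home touch the face (y = 0) or one another.
- tip_nominal (a point): Where the rod's tip would be if the rod sat mid-slot: 78 mm out from the face, 95 mm above the table; axes as the stand's. Rod: round, 10 mm diameter, parallel to y, tip edge rounded 1.5 mm. It is clamped tight in a level slot and really sits up to 14 mm to either side along x: this offset is NOT in the measured poses and must be seen or felt. Height and length are true.
- small_c (a point): Centre of the small tally block, 18 mm above the table: plain wooden square block, 36 mm wide (x) and high (z), 24 mm thick (y), about 30 g, standing on the table. A 12 mm square through-hole runs level along its y axis through this point; both ends are alike. More than 40 N between it and the score rail spoils it.
- large_c (a point): Centre of the large tally block, 25 mm above the table: plain wooden square block, 50 mm wide (x) and high (z), 30 mm thick (y), about 60 g, standing on the table. A 12 mm square through-hole runs level along its y axis through this point; both ends are alike. More than 40 N between it and the score rail spoils it.
- cap_c (a point): Centre of the end cap's square body, 22 mm above the table: wood, 44 mm wide (x) and high (z), 36 mm long (y), about 50 g, standing on the table. Its mouth looks along +y, 18 mm from here; a round button, 26 mm across and 17 mm long, stands on the blind -y end. More than 40 N between it and the score rail spoils it.
- cap_mouth (a point): Centre of the mouth in the cap's +y face: a 12 mm square blind hole, 28 mm deep, level along y. In its roof, from about 10 mm inside, a soft steel spring shoe with a ramp bears on the rod: sliding the cap on takes a push of a few newtons and friction then holds it. Home, the mouth face meets the large block and the rod's end does not reach the hole's bottom (4 mm short).
- jar: Bystander: glass candy jar with a steel twist cap, 84 mm across, 130 mm high; origin at the centre of its underside.
- plate: Bystander: steel plate, 150 mm across, 18 mm high; origin at the centre of its underside.
- striker: Bystander: carrom striker, a disc 41 mm across and 10 mm thick, flat on the table; origin at the centre of its underside.
Things that resemble listed ones, but are neither listed nor needed, are in the scene too. Of the things shaped like the stand, the plywood one is meant.

How it is judged:
By the outcome, as a careful person would: the job done as asked, in the order asked, and still so for the second after the job is handed in, with the robot touching nothing.
It also fails if it takes over 72 s, if anything falls off the work surface, if the arm or the gripper's body presses on something with over 40 N, if the wrist force passes 120 N, or if a joint passes its speed limit or range.

## Working session

There is one attempt and no reset: what is moved stays moved. The work goes in short steps, Python scripts to look and compute and a tool call to move; the robot and the scene stay as the last step left them, time stands still between calls to the robot, and variables do not carry over. Pictures are saved under pics/ and viewed, at most 10 in all, crops included, and the job is handed in when it is done.

Besides the shell and the picture viewer there is one more tool, called after "Call:" as name(argument=value, ...), one argument or row to a line, values as JSON. apply_moves: Moves the arm, as the interface text tells. Shift numbers are shares of 20 cm and turn numbers shares of pi rad, none past 1 either way. Its arguments: {"type":"object","properties":{"commands":{"type":"array","items":{"type":"array","items":{"type":"array","items":{"type":"number"}}}},"force":{"type":"number"}},"required":["commands"]}

```bash
mkdir -p pics
cat > h.py <<'E'
import numpy as np, cv2, pickle
from station import arm, viewer
def grab(n,f):
    d=viewer.grab_frame(n); cv2.imwrite(f'pics/{f}.png',d['image']); pickle.dump(d,open(f'pics/{f}.pkl','wb')); return d
def load(f): return pickle.load(open(f'pics/{f}.pkl','rb'))
def ray(d,u,v):
    R=cv2.Rodrigues(np.array(d['rvec'],float))[0]; t=np.array(d['tvec'],float).ravel()
    k=np.linalg.solve(np.array(d['mtx']),[u,v,1.]); return -R.T@t, R.T@k
def atz(d,u,v,z):
    c,r=ray(d,u,v); return c+r*(z-c[2])/r[2]
def tri(*obs):
    A=np.zeros((3,3));b=np.zeros(3)
    for d,u,v in obs:
        c,r=ray(d,u,v); r=r/np.linalg.norm(r); P=np.eye(3)-np.outer(r,r); A+=P;b+=P@c
    return np.linalg.solve(A,b)
def proj(d,p): return cv2.projectPoints(np.array(p,float).reshape(-1,3),np.array(d['rvec'],float),np.array(d['tvec'],float),np.array(d['mtx'],float),None)[0].reshape(-1,2)
def crop(f,x0,y0,w,h,s): return cv2.resize(cv2.imread(f'pics/{f}.png')[y0:y0+h,x0:x0+w],None,fx=s,fy=s,interpolation=cv2.INTER_CUBIC)
E
python3 - <<'E'
from h import *
for n in("scene","top","wrist"):
    d=grab(n,n+'0'); print(n,ray(d,256,192))
a=cv2.imread('pics/scene0.png');b=cv2.imread('pics/top0.png')
s=arm.get_state();print(s['t'],s['eef_pos'],s['ee_rot'],s['force'],s['width'],arm.tip_reach)
E
```

```text
scene (array([ 1.45177362, -0.31675785,  0.8902988 ]), array([-0.69461082,  0.34338051, -0.6322663 ]))
top (array([0.39255325, 0.11906341, 1.23995805]), array([ 0.14780431,  0.02995269, -0.98857511]))
wrist (array([0.25564391, 0.62855855, 0.38420778]), array([-0.27432541,  0.07037241, -0.95909262]))
0.15 [0.18113806 0.649908   0.24786167] [ 3.14035570e+00 -1.14487737e-04 -2.71906201e-01] [-0.19489888  0.3833414   0.20260156] 0.08744582527952462 0.022
```

View pics/scene0.png

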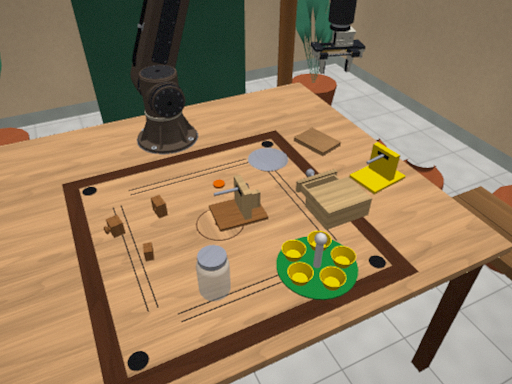

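View pics/top0.png

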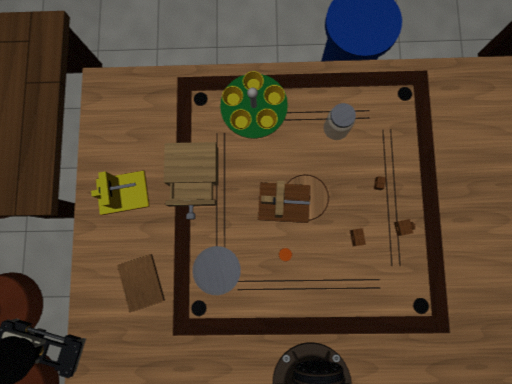

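The plywood stand is at scene (240,205) / top (283,200). The yellow one at scene (378,170) / top (120,192) is only a lookalike. The blocks are at top (380,183) small, (357,237) large and (404,228) cap, which has its button to the right. I'll confirm in enlarged crops.

Run:
```python
from h import *
a=crop('top0',250,165,170,85,4.7); cv2.imwrite('pics/c1.png',a)
b=crop('scene0',95,170,185,95,4.3); cv2.imwrite('pics/c2.png',b)
h=np.zeros((a.shape[0]+0,800,3),np.uint8); print(a.shape,b.shape)
```

```text
(400, 799, 3) (408, 796, 3)
```

View pics/c1.png

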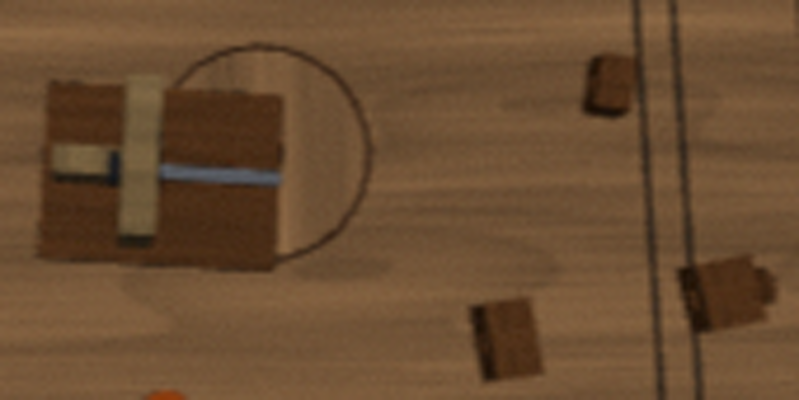

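View pics/c2.png

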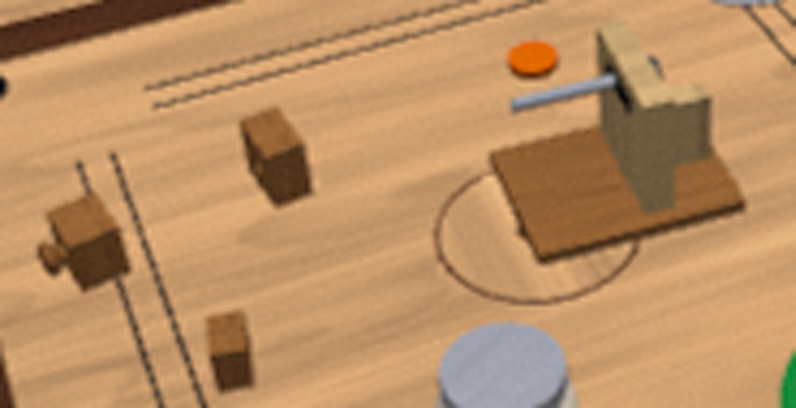

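Run:
```python
from h import *
np.set_printoptions(precision=4,suppress=True)
T=load('top0');S=load('scene0')
t=lambda x,y:(T,250+(x+.5)/4.7-.5,165+(y+.5)/4.7-.5)
s=lambda x,y:(S,95+(x+.5)/4.3-.5,170+(y+.5)/4.3-.5)
print('rod tip tri',tri(t(281,179),s(513,105)),'atz',atz(*t(281,179),.095))
print('rod root',atz(*t(161,172),.095))
B=[atz(*t(*p),.014) for p in((48,82),(284,95),(274,270),(38,258))];print('base',np.array(B))
print('base corners tri', tri(t(284,95),s(543,258)),tri(t(274,270),s(492,155)))
print('upright',np.array([atz(*t(*p),.115) for p in((127,75),(165,73),(157,236),(118,236))]))
L=np.array([atz(*t(*p),.05) for p in((485,305),(528,298),(543,373),(498,380))]);print('L',L.mean(0),L)
M=np.array([atz(*t(*p),.036) for p in((603,55),(637,58),(631,110),(596,106))]);print('S',M.mean(0),M)
C=np.array([atz(*t(*p),.044) for p in((695,266),(752,256),(768,318),(712,328))]);print('C',C.mean(0),C)
print('L tri',tri(t(514,339),s(273,137)),'S tri',tri(t(617,82),s(228,330)),'C tri',tri(t(732,292),s(87,222)))
```

```text
rod tip tri [ 0.529  -0.0031  0.093 ] atz [ 0.5286 -0.0034  0.095 ]
rod root [0.5345 0.0717 0.095 ]
base [[ 0.6078  0.1435  0.014 ]
 [ 0.5954 -0.0161  0.014 ]
 [ 0.4772 -0.0052  0.014 ]
 [ 0.4881  0.1522  0.014 ]]
base corners tri [ 0.5972 -0.0147  0.008 ] [ 0.4779 -0.0053  0.0071]
upright [[0.5934 0.0921 0.115 ]
 [0.5942 0.0684 0.115 ]
 [0.4924 0.0761 0.115 ]
 [0.4929 0.1    0.115 ]]
L [ 0.4278 -0.153   0.05  ] [[ 0.4498 -0.136   0.05  ]
 [ 0.4538 -0.1638  0.05  ]
 [ 0.4058 -0.1706  0.05  ]
 [ 0.4019 -0.1418  0.05  ]]
S [ 0.5958 -0.2334  0.036 ] [[ 0.6142 -0.2256  0.036 ]
 [ 0.6117 -0.2478  0.036 ]
 [ 0.5769 -0.2416  0.036 ]
 [ 0.5801 -0.2188  0.036 ]]
C [ 0.4557 -0.2958  0.044 ] [[ 0.4728 -0.2735  0.044 ]
 [ 0.4786 -0.3105  0.044 ]
 [ 0.4386 -0.3177  0.044 ]
 [ 0.4328 -0.2816  0.044 ]]
L tri [ 0.4282 -0.1546  0.0422] S tri [ 0.5962 -0.2334  0.0349] C tri [ 0.4563 -0.2961  0.0391]
```

Measured heights agree with the text. Tip 0.093, base about 0.008–0.014, blocks within 8 mm. The stand's yaw is about -0.075 rad. Now moving to a point above the small block.

Call:
apply_moves(
  commands=[
    [[-1,0.1,-0.21,0,-0.0385],[-1,0.1,-0.22,0,-0.0385],[-1,0.1,-0.22,0,-0.0385],[-1,0.1,-0.22,0,-0.0385],[-1,0.1,-0.22,0,-0.0385],[-1,0.1,-0.22,0,-0.0385],[-1,0.1,-0.22,0,-0.0385],[-1,0.1,-0.22,0,-0.0385],[-1,0.1,-0.22,0,-0.0385],[-1,0.1,-0.22,0,-0.0385],[-1,0.1,-0.22,0,-0.0385],[-1,0.1,-0.22,0,-0.0385]],
  ],
  force=12,
)

```text
t: 1.35
eef_pos: [0.4215, 0.1223, 0.2489]
ee_rot: [-3.141, 0.001, -1.728]
force: [1.8, 1.0, 0.3]
width: 0.0876
gripper_force: 0.0
```

Call:
apply_moves(
  commands=[
    [[-1,0.12,-0.22,0,0],[-1,0.12,-0.22,0,0],[-1,0.12,-0.22,0,0],[-1,0.12,-0.22,-0.05,0],[-1,0.12,-0.22,-0.05,0],[-1,0.12,-0.22,-0.05,0],[-1,0.12,-0.22,-0.05,0],[-1,0.03,-0.22,-0.1,0],[-1,0,0,-0.1,0],[-1,0,0,0,0]],
  ],
)

```text
t: 2.35
eef_pos: [0.5907, -0.2247, 0.1655]
ee_rot: [3.135, 0.0, -1.726]
force: [0.3, 0.7, 0.8]
width: 0.0877
gripper_force: 0.0
```

Run:
```python
from h import *
d=grab('wrist','w1'); s=arm.get_state();print(s['t'],s['eef_pos'],s['ee_rot'],s['force'],s['q'])
```

```text
2.4 [ 0.59176154 -0.22407407  0.16774197] [ 3.13770421e+00 -1.72912767e-04 -1.72450845e+00] [ 0.48970963 -0.13868308  0.28214811] [-5.41396736e-02  3.52264704e-01 -1.90965596e-01 -2.49970546e-04
 -1.03145241e+00 -9.94439899e-02]
```

View pics/w1.png

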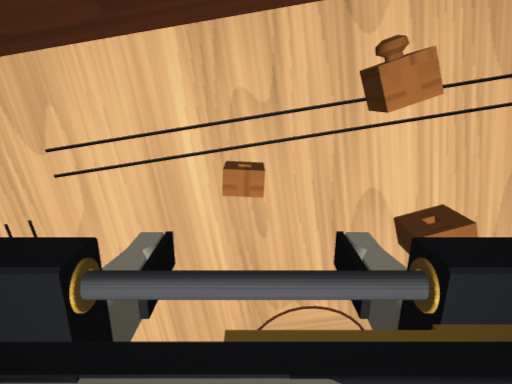

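The wrist view shows the small block with its top quad about (223,172)-(265,172)-(264,196)-(222,195) and its hole face on the far side at (243,165). The cap is at (400,80) with its button facing away, and the large block is at (435,228).

Run:
```python
from h import *
np.set_printoptions(precision=4,suppress=True)
W=load('w1');T=load('top0')
img=W['image'][150:210,205:285]; cv2.imwrite('pics/c3.png',cv2.resize(img,None,fx=8,fy=8,interpolation=cv2.INTER_CUBIC))
M=np.array([atz(W,*p,.036) for p in((223.5,171),(265,172),(264.5,196.5),(222,195.5))]);print('S',M.mean(0));print(M)
print(tri((W,243.7,184),(T,250+617.5/4.7-.5,165+82.5/4.7-.5)))
print(proj(W,[[.5957,-.2335,.036],[.428,-.154,.05],[.456,-.296,.044]]))
```

```text
S [ 0.597  -0.2328  0.036 ]
[[ 0.6122 -0.2468  0.036 ]
 [ 0.5773 -0.2403  0.036 ]
 [ 0.581  -0.2187  0.036 ]
 [ 0.6175 -0.2255  0.036 ]]
[ 0.5963 -0.2332  0.0372]
[[245.1034 182.8979]
 [449.6493 244.8767]
 [411.7774  79.7535]]
```

View pics/c3.png

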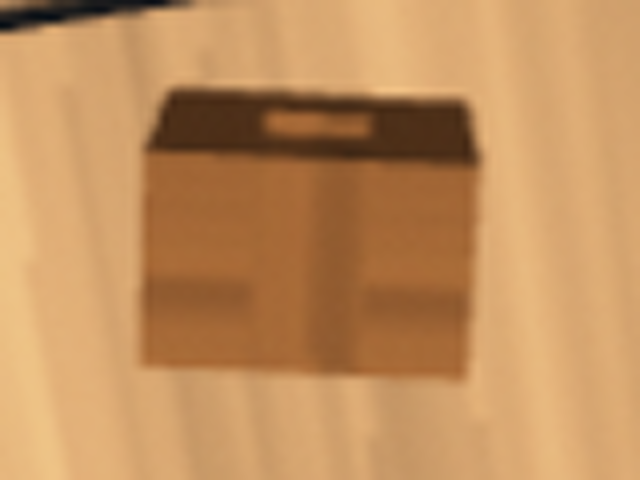

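Call:
apply_moves(
  commands=[
    [[-1,0.025,-0.045,-0.1,-0.01],[-1,0,0,-0.1,0],[-1,0,0,-0.1,0],[-1,0,0,-0.1,0],[-1,0,0,0,0],[-1,0,0,0,0]],
  ],
)

```text
t: 3.0
eef_pos: [0.5988, -0.232, 0.091]
ee_rot: [-3.14, -0.0, -1.753]
force: [1.2, -0.5, 0.1]
width: 0.0877
gripper_force: 0.0
```

Call:
apply_moves(
  commands=[
    [[-1,-0.008,-0.005,-0.1,0],[-1,0,0,-0.1,0],[-1,0,0,-0.08,0],[-1,0,0,-0.05,0],[-1,0,0,0,0]],
  ],
)

```text
t: 3.5
eef_pos: [0.5965, -0.2334, 0.0236]
ee_rot: [3.141, -0.0, -1.754]
force: [-0.1, -0.7, 0.1]
width: 0.0873
gripper_force: 0.0
```

Call:
apply_moves(
  commands=[
    [[1,0,0,0,0],[1,0,0,0,0],[1,0,0,0,0],[1,0,0,0,0],[1,0,0,0,0],[1,0,0,0,0],[1,0,0,0,0],[1,0,0,0,0]],
  ],
  force=15,
)

```text
t: 4.3
eef_pos: [0.5964, -0.2337, 0.0235]
ee_rot: [-3.142, -0.0, -1.755]
force: [-0.8, 0.6, 0.8]
width: 0.0358
gripper_force: 15.0
```

Gripped (width 35.8 mm). Now I'll lift over the rod tip, set the stand's yaw, and look down at the rod.

Call:
apply_moves(
  commands=[
    [[1,0,0,0.15,0],[1,0,0,0.2,0],[1,-0.056,0.19,0.1,0.034],[1,-0.056,0.19,0.1,0],[1,-0.056,0.19,0.1,0],[1,-0.056,0.19,0.1,0],[1,-0.056,0.19,0.1,0],[1,-0.056,0.19,0.1,0],[1,0,0,0,0],[1,0,0,0,0],[1,0,0,0,0]],
  ],
)

```text
t: 5.4
eef_pos: [0.5288, -0.0061, 0.2128]
ee_rot: [3.141, -0.0, -1.648]
force: [-0.2, 0.0, -0.6]
width: 0.036
gripper_force: 15.0
```

Run:
```python
from h import *
d=grab('wrist','w2'); s=arm.get_state();print(s['t'],s['eef_pos'],s['ee_rot'],s['force'],s['width'])
p=[[.5286,-.0034,.095],[.5345,.0717,.095]];print(proj(d,p))
```

```text
5.45 [ 0.52887261 -0.00648377  0.21258092] [ 3.14015493e+00 -5.67387277e-04 -1.64876467e+00] [ 0.85436956  0.11244558 -0.27544107] 0.036120921109859566
[[253.74453854 198.78923207]
 [253.75536447 277.99079107]]
```

View pics/w2.png

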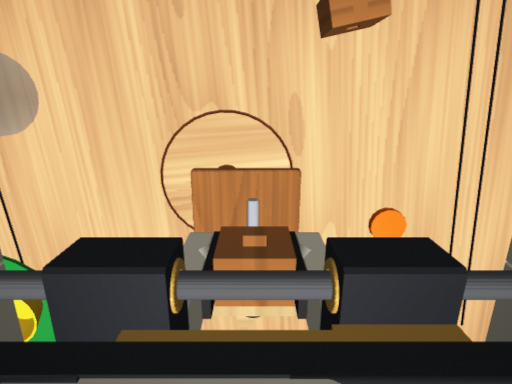

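The wrist view shows the rod tip at (253,199), as predicted (253.7,198.8). The held block's hole is at (255,241), and the stand base is square to the gripper. Refining the rod edges by image code.

Run:
```python
from h import *
np.set_printoptions(precision=4,suppress=True)
W=load('w2');im=W['image'].astype(int)
m=(im[:,:,0]-im[:,:,2])>-5
for v in range(194,228,3):
    c=np.where(m[v,235:272])[0]+235
    print(v,c.min() if len(c) else None,c.max() if len(c) else None,c.mean() if len(c) else None, atz(W,c.mean(),v,.099)[:2] if len(c) else '')
# base front edge, z=.014
for u in(200,240,290):
    g=np.abs(np.diff(im[160:180,u].sum(1)));v=160+g.argmax()+.5;print(u,v,atz(W,u,v,.014))
# held-block hole: centre on near (-y) face, and block top edges
s=arm.get_state();p=np.array(s['eef_pos']);ux=np.array([.9971,-.0759,0]);uy=np.array([.0759,.9971,0])
c=p+[0,0,-.0055]
print('pred hole',proj(W,[c-uy*.012]),'pred top corners',proj(W,[c+ux*a*.018+uy*b*.012+[0,0,.018] for a in(1,-1) for b in(-1,1)]))
```

```text
194 None None None 
197 None None None 
200 248 257 252.5 [ 0.5296 -0.0037]
203 248 257 252.5 [ 0.5298 -0.0011]
206 248 257 252.5 [0.53   0.0015]
209 248 257 252.5 [0.5302 0.0041]
212 248 257 252.5 [0.5304 0.0068]
215 248 257 252.5 [0.5307 0.0094]
218 248 257 252.5 [0.5309 0.0121]
221 248 257 252.5 [0.5311 0.0148]
224 248 257 252.5 [0.5313 0.0175]
227 None None None 
200 167.5 [ 0.5854 -0.0171  0.014 ]
240 167.5 [ 0.5427 -0.0138  0.014 ]
290 169.5 [ 0.4893 -0.0074  0.014 ]
pred hole [[252.3256 239.6374]] pred top corners [[210.5566 257.4978]
 [212.7637 304.8935]
 [293.6423 257.342 ]
 [291.8622 304.7565]]
```

Run:
```python
from h import *
W=load('w2');im=W['image'].astype(int)
for v in (239,241,243): print(v,im[v,236:274,2].tolist())
for v in (252,256): print(v,'L',im[v,204:222,2].tolist(),'R',im[v,286:304,2].tolist())
print(im[224:266:1,230,2].tolist())
```

```text
239 [91, 91, 92, 92, 91, 89, 121, 172, 190, 191, 193, 192, 192, 190, 192, 192, 193, 192, 187, 181, 176, 175, 172, 171, 170, 171, 171, 173, 178, 180, 149, 84, 90, 92, 90, 92, 93, 92]
241 [90, 90, 92, 91, 92, 88, 121, 172, 190, 192, 193, 192, 190, 191, 192, 193, 194, 192, 187, 181, 175, 174, 172, 171, 170, 170, 171, 173, 176, 181, 148, 83, 91, 90, 91, 92, 91, 90]
243 [91, 92, 91, 91, 90, 87, 120, 173, 190, 191, 192, 192, 191, 191, 191, 192, 194, 192, 187, 182, 175, 174, 172, 170, 170, 172, 171, 173, 178, 181, 147, 81, 91, 92, 91, 91, 89, 91]
252 L [156, 151, 141, 111, 43, 16, 15, 19, 15, 17, 57, 89, 91, 91, 92, 90, 92, 90] R [91, 92, 91, 90, 91, 91, 90, 91, 74, 36, 16, 18, 17, 16, 44, 100, 136, 143]
256 L [154, 159, 118, 22, 18, 16, 17, 17, 17, 55, 88, 89, 92, 91, 91, 91, 91, 90] R [91, 92, 91, 91, 91, 90, 90, 91, 91, 75, 34, 18, 16, 15, 15, 26, 100, 155]
[173, 169, 127, 97, 94, 93, 94, 91, 92, 92, 93, 93, 91, 93, 92, 91, 90, 92, 90, 91, 91, 92, 92, 91, 91, 90, 92, 91, 91, 91, 91, 90, 90, 90, 131, 177, 185, 185, 185, 185, 186, 187]
```

Call:
apply_moves(
  commands=[
    [[1,-0.006,-0.13,0,0],[1,-0.006,-0.13,-0.1,0],[1,0,0,-0.2,0],[1,0,0,-0.16,0],[1,0,0,-0.1,0],[1,0,0,0,0],[1,0,0,0,0]],
  ],
)

```text
t: 6.15
eef_pos: [0.5267, -0.0586, 0.1011]
ee_rot: [3.14, -0.001, -1.649]
force: [-0.7, -0.2, -0.3]
width: 0.0362
gripper_force: 15.0
```

Call:
apply_moves(
  commands=[
    [[1,0,0.04,-0.003,0],[1,0.003,0.04,0,0],[1,0.003,0.04,0,0],[1,0.003,0.04,0,0],[1,0.001,0.015,0,0],[1,0.001,0.015,0,0],[1,0.001,0.015,0,0],[1,0,0,0,0]],
  ],
)

```text
t: 6.95
eef_pos: [0.5292, -0.0164, 0.1008]
ee_rot: [3.142, -0.0, -1.648]
force: [0.3, -1.2, -1.0]
width: 0.0356
gripper_force: 15.0
```

Call:
apply_moves(
  commands=[
    [[1,0.003,0.01,0,0],[1,0.001,0.01,0,0],[1,0.001,0.01,0,0],[1,0.001,0.01,0,0],[1,0,0,0,0]],
  ],
)

```text
t: 7.45
eef_pos: [0.5304, -0.0085, 0.1008]
ee_rot: [-3.142, -0.0, -1.648]
force: [-0.4, -0.5, -0.7]
width: 0.036
gripper_force: 15.0
```

Call:
apply_moves(
  commands=[
    [[1,0.002,0.025,0,0],[1,0.002,0.025,0,0],[1,0.002,0.025,0,0],[1,0.002,0.025,0,0],[1,0.002,0.025,0,0],[1,0.002,0.025,0,0],[1,0.002,0.025,0,0],[1,0.002,0.025,0,0],[1,0,0,0,0]],
  ],
)

```text
t: 8.35
eef_pos: [0.5337, 0.0319, 0.1008]
ee_rot: [-3.141, 0.0, -1.647]
force: [-0.8, -0.7, 0.1]
width: 0.0361
gripper_force: 15.0
```

Call:
apply_moves(
  commands=[
    [[1,0.002,0.025,0,0],[1,0.002,0.025,0,0],[1,0.002,0.025,0,0],[1,0.002,0.025,0,0],[1,0.001,0.01,0,0],[1,0.001,0.01,0,0],[1,0,0,0,0]],
  ],
)

```text
t: 9.05
eef_pos: [0.5356, 0.0555, 0.1008]
ee_rot: [3.142, -0.0, -1.648]
force: [-0.2, 0.0, 0.2]
width: 0.0361
gripper_force: 15.0
```

Call:
apply_moves(
  commands=[
    [[1,0.001,0.01,0,0],[1,0.001,0.01,0,0],[1,0.001,0.01,0,0],[1,0,0.005,0,0],[1,0,0,0,0]],
  ],
)

```text
t: 9.55
eef_pos: [0.5362, 0.0623, 0.1008]
ee_rot: [3.142, -0.0, -1.648]
force: [0.9, -0.9, -0.1]
width: 0.036
gripper_force: 15.0
```

Call:
apply_moves(
  commands=[
    [[1,0,0.005,0,0],[1,0,0.005,0,0],[1,0,0.005,0,0],[1,0,0,0,0]],
  ],
)

```text
t: 9.95
eef_pos: [0.5359, 0.0626, 0.1008]
ee_rot: [3.14, -0.004, -1.648]
force: [4.2, -15.6, 0.2]
width: 0.036
gripper_force: 15.0
```

Small block seated: contact at TCP y = 0.0626 with a 15 N reaction. Next I'll relieve the push, release, rise, and go to the large block.

Call:
apply_moves(
  commands=[
    [[1,0,-0.008,0,0],[1,0,-0.002,0,0],[-0.5,0,0,0,0],[-0.5,0,0,0,0],[-0.5,0,0,0,0],[-0.5,0,0,0,0],[-0.5,0,0,0,0]],
  ],
)

```text
t: 10.65
eef_pos: [0.5357, 0.0632, 0.1006]
ee_rot: [3.141, -0.0, -1.648]
force: [-2.2, -3.0, -0.3]
width: 0.0649
gripper_force: 1.8
```

Call:
apply_moves(
  commands=[
    [[-1,0,-0.01,0,0],[-1,0,0,0.05,0],[-1,0,0,0.15,0],[-1,0,0,0.2,0],[-1,-0.04,-0.1,0.15,0],[-1,-0.09,-0.2,0,0.0225],[-1,-0.09,-0.2,0,0.0225],[-1,-0.09,-0.2,0,0.0225],[-1,-0.09,-0.2,0,0],[-1,-0.1,-0.17,-0.1,0],[-1,0,0,-0.1,0],[-1,0,0,0,0]],
  ],
)

```text
t: 11.85
eef_pos: [0.435, -0.1534, 0.17]
ee_rot: [3.14, 0.001, -1.438]
force: [0.6, 0.3, 0.4]
width: 0.0876
gripper_force: 0.0
```

Run:
```python
from h import *
d=grab('wrist','w3'); e=grab('scene','s3'); s=arm.get_state();print(s['t'],s['eef_pos'],s['ee_rot'],s['force'],s['width'])
print(proj(d,[[.428,-.1535,.05]]))
a=cv2.resize(d['image'][110:260,150:400],(500,300));b=cv2.resize(e['image'][165:240,205:290],(340,300))
cv2.imwrite('pics/c4.png',np.hstack([a,b[:,:300]]))
```

```text
11.95 [ 0.43714558 -0.15260221  0.17197278] [-3.14024686e+00 -5.00647099e-04 -1.43530518e+00] [0.57055785 0.48669313 0.84578917] 0.0877858023934221
[[261.3574656  195.54902848]]
```

View pics/c4.png

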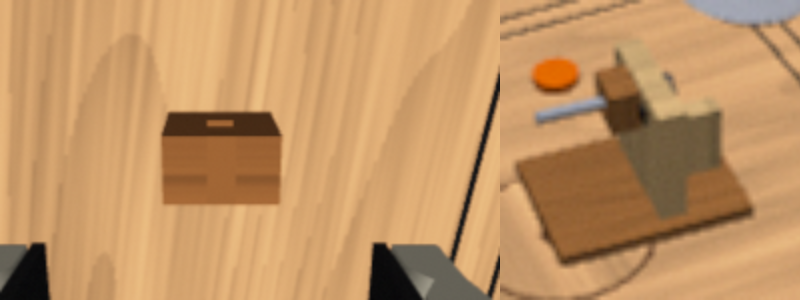

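The small block sits against the upright. The large block's top is centred at wrist (261,195.5), exactly where predicted, and square to the fingers. Going down.

Call:
apply_moves(
  commands=[
    [[-1,-0.04,0,-0.15,0],[-1,0,0,-0.2,0],[-1,0,0,-0.2,0],[-1,0,0,-0.1,0],[-1,0,0,-0.05,0],[-1,0,0,0,0]],
  ],
)

```text
t: 12.55
eef_pos: [0.429, -0.1521, 0.0307]
ee_rot: [3.141, -0.0, -1.434]
force: [0.0, -0.6, -0.6]
width: 0.088
gripper_force: 0.0
```

Call:
apply_moves(
  commands=[
    [[1,-0.005,-0.007,0,0],[1,0,0,0,0],[1,0,0,0,0],[1,0,0,0,0],[1,0,0,0,0],[1,0,0,0,0],[1,0,0,0,0]],
  ],
  force=20,
)

```text
t: 13.25
eef_pos: [0.4275, -0.1541, 0.0312]
ee_rot: [-3.141, -0.0, -1.436]
force: [-0.7, 0.4, 7.1]
width: 0.0499
gripper_force: 20.0
```

Call:
apply_moves(
  commands=[
    [[1,0,0,0.1,0],[1,0,0,0.15,0],[1,0.1,0.09,0.1,-0.0225],[1,0.1,0.09,0,-0.0225],[1,0.1,0.09,0,-0.0225],[1,0.1,0.09,0,0],[1,0.093,0.1,0,0],[1,0,0,0,0],[1,0,0,0,0]],
  ],
)

```text
t: 14.15
eef_pos: [0.5254, -0.0618, 0.1002]
ee_rot: [3.14, -0.0, -1.647]
force: [0.1, 0.0, -1.3]
width: 0.0501
gripper_force: 20.0
```

Run:
```python
from h import *
W=grab('wrist','w4');im=W['image'].astype(int)
s=arm.get_state();p=np.array(s['eef_pos']);print(s['t'],p,s['ee_rot'],s['force'],s['width'])
ux=np.array([.9971,-.0759,0]);uy=np.array([.0759,.9971,0]);c=p+[0,0,-.0062]
q=proj(W,[c-uy*.015+[0,0,-.006],c-uy*.015,c-uy*.015+ux*.006,c-uy*.015-ux*.006]+[c+ux*a*.025-uy*.015+[0,0,.025] for a in(1,-1)]);print(q)
v=int(q[1,1])
for v in(v-2,v,v+2): print(v,list(enumerate(im[v,232:280,2].tolist(),232)))
v=int(q[4,1]-3);print(v,im[v,185:215,2].tolist(),im[v,295:325,2].tolist())
```

```text
14.2 [ 0.52500223 -0.06217576  0.10030484] [ 3.14018418e+00 -2.17924431e-04 -1.64772175e+00] [ 0.46478889 -0.66375445 -0.37031147] 0.049929808319383345
[[253.26650862 228.60188594]
 [253.236663   233.48167117]
 [240.88236011 233.49675734]
 [265.5913198  233.46658457]
 [192.20934499 258.49161529]
 [313.96753198 258.34645317]]
231 [(232, 85), (233, 84), (234, 84), (235, 83), (236, 84), (237, 84), (238, 83), (239, 85), (240, 85), (241, 84), (242, 121), (243, 170), (244, 185), (245, 185), (246, 185), (247, 185), (248, 185), (249, 184), (250, 185), (251, 185), (252, 185), (253, 185), (254, 185), (255, 184), (256, 185), (257, 186), (258, 185), (259, 185), (260, 185), (261, 185), (262, 185), (263, 185), (264, 185), (265, 185), (266, 151), (267, 81), (268, 84), (269, 84), (270, 85), (271, 84), (272, 84), (273, 85), (274, 85), (275, 85), (276, 85), (277, 85), (278, 85), (279, 84)]
233 [(232, 84), (233, 85), (234, 84), (235, 84), (236, 83), (237, 84), (238, 86), (239, 84), (240, 84), (241, 82), (242, 118), (243, 169), (244, 186), (245, 185), (246, 184), (247, 185), (248, 184), (249, 184), (250
[... 460 characters left out ...]
42, 118), (243, 170), (244, 184), (245, 184), (246, 185), (247, 185), (248, 184), (249, 184), (250, 184), (251, 184), (252, 184), (253, 184), (254, 184), (255, 185), (256, 185), (257, 185), (258, 185), (259, 185), (260, 185), (261, 185), (262, 185), (263, 185), (264, 185), (265, 185), (266, 150), (267, 77), (268, 84), (269, 84), (270, 85), (271, 85), (272, 85), (273, 84), (274, 85), (275, 84), (276, 86), (277, 84), (278, 84), (279, 84)]
255 [121, 124, 143, 161, 160, 154, 113, 21, 16, 21, 58, 85, 85, 84, 86, 86, 84, 85, 86, 85, 85, 85, 85, 85, 84, 85, 86, 85, 85, 86] [85, 86, 85, 86, 85, 85, 85, 85, 85, 84, 86, 85, 85, 84, 85, 85, 86, 85, 70, 37, 16, 25, 96, 148, 153, 157, 145, 127, 122, 120]
```

Call:
apply_moves(
  commands=[
    [[1,0.005,0.04,0.005,0],[1,0.003,0.04,0,0],[1,0.003,0.04,0,0],[1,0.003,0.04,0,0],[1,0.002,0.03,0,0],[1,0,0,0,0]],
  ],
)

```text
t: 14.8
eef_pos: [0.5291, -0.0232, 0.1019]
ee_rot: [-3.141, 0.0, -1.647]
force: [-0.2, 0.1, -1.1]
width: 0.0499
gripper_force: 20.0
```

Call:
apply_moves(
  commands=[
    [[1,0.001,0.01,-0.002,0],[1,0.001,0.01,0,0],[1,0.001,0.01,0,0],[1,0.001,0.01,0,0],[1,0.001,0.01,0,0],[1,0.001,0.01,0,0],[1,0,0,0,0]],
  ],
)

```text
t: 15.5
eef_pos: [0.5302, -0.0119, 0.1014]
ee_rot: [-3.142, 0.0, -1.648]
force: [0.6, -0.2, -1.6]
width: 0.0502
gripper_force: 20.0
```

Call:
apply_moves(
  commands=[
    [[1,0.002,0.025,0,0],[1,0.002,0.025,0,0],[1,0.002,0.025,0,0],[1,0.002,0.025,0,0],[1,0.002,0.025,0,0],[1,0.002,0.025,0,0],[1,0.001,0.025,0,0],[1,0.001,0.01,0,0],[1,0.001,0.01,0,0],[1,0.001,0.01,0,0],[1,0,0,0,0]],
  ],
)

```text
t: 16.6
eef_pos: [0.5334, 0.029, 0.1015]
ee_rot: [-3.142, -0.0, -1.648]
force: [0.0, -0.7, -1.2]
width: 0.05
gripper_force: 20.0
```

Call:
apply_moves(
  commands=[
    [[1,0.001,0.01,0,0],[1,0.001,0.01,0,0],[1,0,0.005,0,0],[1,0,0.005,0,0],[1,0,0.005,0,0],[1,0,0,0,0]],
  ],
)

```text
t: 17.2
eef_pos: [0.5337, 0.0355, 0.1014]
ee_rot: [3.141, -0.001, -1.648]
force: [0.8, -3.9, -0.1]
width: 0.0498
gripper_force: 20.0
```

Call:
apply_moves(
  commands=[
    [[1,0,0.005,0,0],[1,0,0.005,0,0],[1,0,0,0,0]],
  ],
)

```text
t: 17.5
eef_pos: [0.5337, 0.0356, 0.1015]
ee_rot: [3.141, -0.003, -1.648]
force: [4.6, -15.0, 0.1]
width: 0.05
gripper_force: 20.0
```

Call:
apply_moves(
  commands=[
    [[1,0,-0.008,0,0],[1,0,-0.003,0,0],[-0.8,0,0,0,0],[-0.8,0,0,0,0],[-0.8,0,0,0,0],[-0.8,0,0,0,0],[-0.8,0,0,0,0]],
  ],
)

```text
t: 18.2
eef_pos: [0.5338, 0.0359, 0.1014]
ee_rot: [-3.142, 0.0, -1.648]
force: [-0.2, 0.6, 0.4]
width: 0.0778
gripper_force: 0.0
```

Call:
apply_moves(
  commands=[
    [[-1,0,0,0.05,0],[-1,0,0,0.15,0],[-1,0,0,0.2,0],[-1,-0.02,-0.1,0.1,0.02],[-1,-0.05,-0.2,0,0.02],[-1,-0.05,-0.2,0,0.02],[-1,-0.05,-0.2,0,0.02],[-1,-0.05,-0.2,0,0],[-1,-0.05,-0.2,0,0],[-1,-0.06,-0.2,0,0],[-1,-0.06,-0.2,-0.1,0],[-1,-0.05,-0.2,-0.1,0]],
  ],
)

```text
t: 19.4
eef_pos: [0.4456, -0.306, 0.1626]
ee_rot: [-3.139, -0.001, -1.396]
force: [1.3, -0.4, -0.3]
width: 0.0877
gripper_force: 0.0
```

Call:
apply_moves(
  commands=[
    [[-1,0,-0.15,0,0],[-1,0,0,0,0],[-1,0,0,0,0]],
  ],
)

```text
t: 19.7
eef_pos: [0.4455, -0.3349, 0.1617]
ee_rot: [3.142, 0.0, -1.398]
force: [0.2, -0.2, -0.3]
width: 0.0875
gripper_force: 0.0
```

Run:
```python
from h import *
d=grab('wrist','w5'); e=grab('scene','s5'); s=arm.get_state();print(s['t'],s['eef_pos'],s['ee_rot'],s['force'],s['width'])
print(proj(d,[[.4557,-.2958,.044]]))
a=cv2.resize(d['image'][110:260,150:400],(500,300));b=cv2.resize(e['image'][165:240,205:290],(340,300))
cv2.imwrite('pics/c5.png',np.hstack([a,b[:,:300]]))
```

```text
19.8 [ 0.44590152 -0.33380721  0.16196563] [-3.14104133e+00 -1.52781621e-04 -1.39625378e+00] [0.19188052 1.14504163 0.2512823 ] 0.08790608292446009
[[234.06492652 235.99757452]]
```

View pics/c5.png

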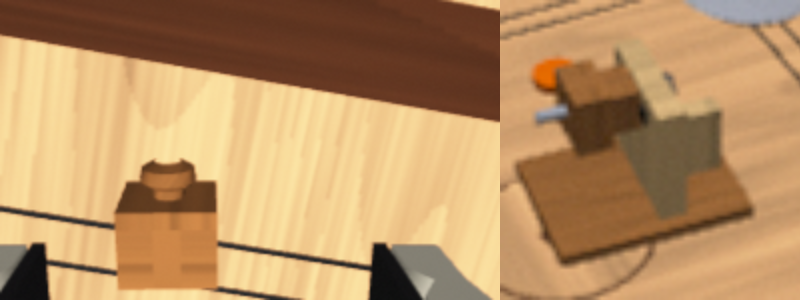

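The large block is home against the small one. The cap's top is centred at wrist (233.5,235.5), as predicted, and aligned with the fingers. I'll move over it and go down.

Call:
apply_moves(
  commands=[
    [[-1,0.025,0.1,0,0],[-1,0.025,0.09,0,0],[-1,0,0,-0.1,0],[-1,0,0,-0.2,0],[-1,0,0,-0.2,0],[-1,0,0,-0.1,0],[-1,0,0,-0.06,0],[-1,0,0,0,0],[-1,0,0,0,0]],
  ],
)

```text
t: 20.7
eef_pos: [0.4567, -0.2961, 0.0305]
ee_rot: [-3.14, -0.001, -1.395]
force: [-0.1, 0.3, -0.2]
width: 0.0871
gripper_force: 0.0
```

Call:
apply_moves(
  commands=[
    [[1,-0.004,0,-0.008,0],[1,0,0,0,0],[1,0,0,0,0],[1,0,0,0,0],[1,0,0,0,0],[1,0,0,0,0],[1,0,0,0,0]],
  ],
  force=35,
)

```text
t: 21.4
eef_pos: [0.4551, -0.2964, 0.028]
ee_rot: [-3.141, -0.0, -1.396]
force: [-0.2, -0.2, 1.7]
width: 0.0436
gripper_force: 35.0
```

Call:
apply_moves(
  commands=[
    [[1,0,0,0.1,0],[1,0,0,0.15,0],[1,0.05,0.17,0.115,-0.02],[1,0.05,0.2,0,-0.02],[1,0.05,0.2,0,-0.02],[1,0.05,0.2,0,-0.02],[1,0.05,0.2,0,0],[1,0.105,0.2,0,0],[1,0,0,0,0],[1,0,0,0,0]],
  ],
)

```text
t: 22.4
eef_pos: [0.526, -0.0612, 0.1005]
ee_rot: [3.141, -0.0, -1.646]
force: [-0.6, 0.0, -0.7]
width: 0.0435
gripper_force: 35.0
```

Run:
```python
from h import *
W=grab('wrist','w6');im=W['image'].astype(int)
s=arm.get_state();p=np.array(s['eef_pos']);print(s['t'],p,s['ee_rot'],s['force'],s['width'])
ux=np.array([.9971,-.0759,0]);uy=np.array([.0759,.9971,0]);c=p+[0,0,-.006]
q=proj(W,[c+ux*a*.022+uy*b*.018+[0,0,.022] for b in(-1,1) for a in(1,-1)]);print(q)
v=int(q[0,1]-4);print(v,list(enumerate(im[v,190:215,2].tolist(),190)),list(enumerate(im[v,295:320,2].tolist(),295)))
print(list(enumerate(im[225:270,225,2].tolist(),225)))
```

```text
22.45 [ 0.52553351 -0.062043    0.10047211] [ 3.14059434e+00 -1.54707541e-04 -1.64704876e+00] [-0.44231929  0.17685897 -0.53998761] 0.04368473005071523
[[200.37941528 247.54456588]
 [306.08922172 247.58806699]
 [204.28852902 320.32745556]
 [302.28064794 320.38055404]]
243 [(190, 123), (191, 123), (192, 123), (193, 123), (194, 123), (195, 123), (196, 122), (197, 122), (198, 123), (199, 124), (200, 117), (201, 103), (202, 70), (203, 43), (204, 69), (205, 79), (206, 80), (207, 81), (208, 82), (209, 81), (210, 82), (211, 80), (212, 82), (213, 84), (214, 83)] [(295, 84), (296, 84), (297, 86), (298, 87), (299, 89), (300, 89), (301, 91), (302, 93), (303, 94), (304, 90), (305, 65), (306, 59), (307, 95), (308, 111), (309, 120), (310, 123), (311, 123), (312, 125), (313, 124), (314, 123), (315, 123), (316, 123), (317, 123), (318, 124), (319, 123)]
[(225, 87), (226, 88), (227, 88), (228, 88), (229, 87), (230, 86), (231, 88), (232, 88), (233, 88), (234, 88), (235, 88), (236, 88), (237, 89), (238, 89), (239, 88), (240, 88), (241, 89), (242, 89), (243, 88), (244, 89), (245, 89), (246, 87), (247, 88), (248, 88), (249, 146), (250, 176), (251, 180), (252, 181), (253, 181), (254, 181), (255, 181), (256, 181), (257, 181), (258, 180), (259, 181), (260, 181), (261, 180), (262, 181), (263, 181), (264, 180), (265, 180), (266, 181), (267, 181), (268, 181), (269, 182)]
```

Call:
apply_moves(
  commands=[
    [[1,0.004,0.04,0.002,0],[1,0.003,0.04,0,0],[1,0.003,0.04,0,0],[1,0.003,0.04,0,0],[1,0.001,0.01,0,0],[1,0,0,0,0]],
  ],
)

```text
t: 23.05
eef_pos: [0.5288, -0.0279, 0.1013]
ee_rot: [-3.142, 0.0, -1.647]
force: [-0.7, 0.8, -0.8]
width: 0.0437
gripper_force: 35.0
```

Call:
apply_moves(
  commands=[
    [[1,0.001,0.01,0,0],[1,0.001,0.01,0,0],[1,0.001,0.01,0,0],[1,0.001,0.01,0,0],[1,0.001,0.01,0,0],[1,0,0,0,0]],
  ],
)

```text
t: 23.65
eef_pos: [0.5298, -0.0181, 0.1012]
ee_rot: [-3.142, 0.0, -1.648]
force: [0.0, -0.2, -0.2]
width: 0.0439
gripper_force: 35.0
```

Call:
apply_moves(
  commands=[
    [[1,0.001,0.01,0,0],[1,0.001,0.01,0,0],[1,0.001,0.01,0,0],[1,0,0.01,0,0],[1,0,0,0,0]],
  ],
)

```text
t: 24.15
eef_pos: [0.5304, -0.01, 0.1013]
ee_rot: [-3.141, 0.0, -1.648]
force: [0.2, -0.8, -0.2]
width: 0.0439
gripper_force: 35.0
```

Call:
apply_moves(
  commands=[
    [[1,0.001,0.01,0,0],[1,0.001,0.01,0,0],[1,0,0.01,0,0],[1,0,0,0,0]],
  ],
)

```text
t: 24.55
eef_pos: [0.5309, -0.004, 0.1014]
ee_rot: [-3.141, 0.0, -1.648]
force: [0.4, -1.1, 1.8]
width: 0.0439
gripper_force: 35.0
```

Call:
apply_moves(
  commands=[
    [[1,0,0.01,0,0],[1,0,0.01,0,0],[1,0,0.005,0,0],[1,0,0.005,0,0],[1,0,0,0,0]],
  ],
)

```text
t: 25.05
eef_pos: [0.5309, 0.002, 0.1013]
ee_rot: [-3.141, 0.0, -1.648]
force: [-0.2, 0.0, 2.2]
width: 0.0439
gripper_force: 35.0
```

Call:
apply_moves(
  commands=[
    [[1,0,0.005,0,0],[1,0,0.005,0,0],[1,0,0.003,0,0],[1,0,0,0,0]],
  ],
)

```text
t: 25.45
eef_pos: [0.5308, 0.0029, 0.1014]
ee_rot: [3.141, -0.002, -1.648]
force: [2.9, -11.3, 2.3]
width: 0.0437
gripper_force: 35.0
```

Call:
apply_moves(
  commands=[
    [[1,0,0.005,0,0],[1,0,0,0,0]],
  ],
)

```text
t: 25.65
eef_pos: [0.5308, 0.0029, 0.1015]
ee_rot: [3.141, -0.003, -1.648]
force: [3.0, -17.2, 1.2]
width: 0.0441
gripper_force: 35.0
```

Call:
apply_moves(
  commands=[
    [[1,0,-0.008,0,0],[1,0,-0.003,0,0],[-0.7,0,0,0,0],[-0.7,0,0,0,0],[-0.7,0,0,0,0],[-0.7,0,0,0,0],[-0.7,0,0,0,0]],
  ],
)

```text
t: 26.35
eef_pos: [0.5308, 0.0033, 0.1012]
ee_rot: [3.142, 0.0, -1.648]
force: [-0.0, 0.1, -0.6]
width: 0.0732
gripper_force: 0.0
```

Call:
apply_moves(
  commands=[
    [[-1,0,0,0.05,0],[-1,0,0,0.15,0],[-1,0,0,0.2,0],[-1,0,0.05,0.2,0],[-1,0,0,0,0],[-1,0,0,0,0]],
  ],
)

```text
t: 26.95
eef_pos: [0.5312, 0.0135, 0.223]
ee_rot: [-3.139, 0.002, -1.647]
force: [-0.2, -0.2, -1.0]
width: 0.0877
gripper_force: 0.0
```

Run:
```python
from h import *
d=grab('wrist','w7'); e=grab('scene','s7'); s=arm.get_state();print(s['t'],s['eef_pos'],s['force'],s['width'])
a=cv2.resize(d['image'][130:280,170:340],(340,300));b=cv2.resize(e['image'][165:240,205:290],(340,300),interpolation=cv2.INTER_CUBIC)
cv2.imwrite('pics/c7.png',np.hstack([a,b]))
```

```text
27.05 [0.53021253 0.01300693 0.22093064] [ 0.0655476   0.17085573 -1.70474973] 0.08769852400574518
```

View pics/c7.png

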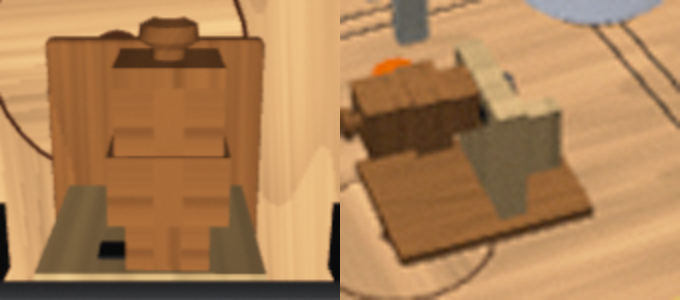

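The final views show the upright, small block, large block and cap stacked with no visible gaps, and the gripper clear of everything.

```bash
python3 -c "
from station import arm
print(arm.job_done())"
```

```text
the job is handed in; nothing more can be done
None
```

The small block, the large block and the end cap went onto the plywood rail's rod in that order, each pushed home with at most about 17 N; the last pictures showed no gaps, and I handed the job in at about 27 s with the gripper clear and the jar, plate and striker not touched.

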